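# Load the sample slide and hold it at the reading notch

## Task

Set the two capped sample vials, one after the other and upright, fully down into the two bores of the sample carriage on its rail, without disturbing the other things on the bench. Then take the carriage by its black post, slide it towards the grey reading head until you feel its ball click into the head's notch, and finish holding it there, the post still gripped between the fingers and the carriage at rest in the notch.

Things in the scene. Friction and masses are not known exactly. Their poses are not given: they have to be found in the camera images.
- vial_a_mid (a point): centre (half-way up) of one sample vial: an upright plain cylinder 24 mm in diameter and 60 mm tall, amber glass below and a black cap (the top 18 mm, same diameter); 35 g. Standing on the bench its centre is 30 mm up. Its z axis points up. The vials are alike and either goes in either bore.
- vial_b_mid (a point): centre of the other sample vial, the same in shape and size
- bore_lead (a point): centre of the mouth of the bore nearer the head, in the aluminium carriage (60 mm across the rail, 165 mm along it, top face 48 mm up). A round blind hole 27 mm wide, 22 mm deep, 2 mm chamfer; a seated vial stands 38 mm proud, its centre 8 mm above the mouth. Axes: y along the rail, the way to slide towards the head; x across the rail, away from the robot; z up.
- bore_rear (a point): centre of the mouth of the second bore, the same in size and axes, 46 mm behind the first along the rail (towards -y of the rail)
- post_grip (a point): point on the axis of the black upright post on the carriage, 32 mm above its foot (80 mm above the bench), where it is gripped. The post is 18 mm along the rail (y), 30 mm across it (x), 50 mm tall, and stands 76.5 mm behind the rear bore; best pinched from above across its 18 mm, that is along the rail. The carriage must be moved straight along the rail.
- carriage (a joint): how far the carriage has slid along the rail from its rear end (m), 0 to 0.175, growing towards the head; it starts drawn back at 0 to 0.025 and is free apart from about 1.5 N of friction.
- ball_seat (a point): point on the carriage, on the centre line of its sprung steel ball (12 mm in diameter), which sticks out of the carriage's far (+x) side level with the lead bore, 36 mm above the bench
- head: grey reading head, a box 50 mm along the rail and 80 mm high on the rail's far (+x) side, near face of the box 58 mm from the rail's centre line, with a steel strip facing the carriage; set at a different place along the rail each time (notch at carriage values 0.095 to 0.145). Origin on the bench, on the rail's centre line, level with the notch; axes as the carriage's.
- notch (a point): centre of the notch in the head's steel strip. The ball is in the notch when ball_seat is at this point along the rail (y). From 25 to 13 mm short of it the ball climbs a ramp (2 to 4 N against the motion), then runs on a flat 8 mm long and snaps into the notch; leaving the notch either way takes about 7 to 10 N.
- jar: squat amber jar with a black cap, 42 mm in diameter and 42 mm tall; not a sample, leave it alone; origin at the centre of its underside
- amber_1: amber bottle, white cap, 68 mm in diameter, 150 mm tall; leave alone; origin at the underside
- amber_2: amber bottle, black cap, 60 mm in diameter, 130 mm tall; leave alone; origin at the underside
- beaker: glass beaker 66 mm in diameter, 75 mm tall; leave alone; origin at the underside
- dish: small white porcelain dish 60 mm across, 24 mm high; leave alone; origin at the underside
- spatula: spatula 170 mm long lying on the bench; leave alone; origin at the underside of its middle
- weight: brass balance weight, 34 mm in diameter, 40 mm tall; leave alone; origin at the underside
Mind the look-alikes: they are no part of the job. What is shaped like the part that bears vial_a_mid but green or purple is not meant.

How it is judged:
By the outcome, as a careful person would: the job done as asked, in the order asked, and still so for the second after the job is handed in, while the arm keeps its last pose, push and grip.
It also fails if it takes over 72 s, if anything falls off the work surface, if the arm or the gripper's body presses on something with over 40 N, if the wrist force passes 120 N, or if a joint passes its speed limit or range.

## Robot

A 7-joint arm with a two-finger parallel gripper is mounted at the origin on the work surface. World frame = base frame: x ahead of the robot, y to its left, z up, the work surface at z = 0. Lengths are in m, angles in rad, forces in N, time in s.
With the tool pointing down it reaches from about 0.425 to 0.925 m from the base axis. Payload 6.8 kg.
Tool frame: the origin (TCP) lies between the finger pads; the fingertips stand 17 mm ahead of it and the grasp point (between the pads) lies 2 mm behind it; z points along the fingers, y is the direction in which the jaws open and shut (so a half turn about z gives the same grasp; the last joint's range is limited). The gripper opens to 85 mm and grips with 20 to 120 N. Pads are 22 mm wide; open, the fingers measure 114 mm over their backs; the gripper's body (76 mm by 85 mm) begins 54 mm behind the grasp point. The pads swing forward as they close: fully open they stand 13 mm farther back than shut.
Start: joints at [1.143, 0.477, 0.022, 1.555, -0.011, 1.109, -0.083], TCP at [0.212, -0.641, 0.248] pointing down, gripper open.
Joint ranges: [-2.96, 2.96], [-0.34, 2.1], [-1.41, 1.46], [0.24, 2.44], [-1.37, 4.51], [0.17, 1.92], [-2.96, 2.96]. Speed limits (rad/s): [2.39, 2.39, 3.14, 3.14, 3.14, 3.14, 3.14].

## Interface

Orientations are given as a unit quaternion [w, x, y, z].
In Python, from station import bot gives the robot as it stands. The module is installed in compiled form; this text tells all that it offers.
- The arm moves only by the tool carry_out, never from a script. Its argument "moves" is a list of rows, each a list of 3 entries, a list of its own where there are three numbers: the turn, a rotation vector about the tool's x, y, z in degrees, then the shift along the tool's x, y, z in cm, then the finger opening in cm, from 0 to 8.54. A call has 1 to 5 rows; each row is the pose to reach, as a shift and turn from the pose commanded when the call began, along the tool's axes at that moment; what a row does not reach only later rows make up. A row lasts 1/8 s, in which the tool goes at most 62.5 mm and 10.7 degrees, less where a joint would pass 70% of its speed; a pose out of reach is approached as far as the arm can. A call with a gripper value outside its range is refused whole. The fingers move at their own pace and stop on an object; "newtons" is the grip in N (left out, the last holds). Time passes only in rows, so rows that repeat a pose let the fingers close. It gives the time, the measured TCP pose, the force and the opening at its end, in the units of the state.
- bot.get_obs(): the state, without advancing time (a new reading comes with each control period).
- bot.read_camera(name): name is "scene" or "top" or "wrist"; returns the picture (480x640x3 uint8, red, green, blue); there is no depth.
- bot.camera_info(name): a dict with "vertical_fov" (degrees; the focal length in pixels is half the picture's height over the tangent of half this angle, whatever the lens; pixels are square), "cx", "cy" (the principal point, pixels), "position" and "attitude" of the camera in the world. Camera axes: x right, y up, looking along -z (the intrinsics and any distortion apply to the point x, -y, -z); pixel columns grow to the right and rows downward; lengths in m; the calibration is good to about 2 mm. A picture is of the moment at which its call begins: read the wrist's pose just before it. camera_info takes no time and is no camera call; for the wrist camera it gives the pose at the moment of the call.
- bot.hand_in(): hands the job in, once; it reports no verdict.
Trained networks look in the newest picture that a camera, given by its name, has taken for a name from the list of things; names that differ only in an ending like _2 or _b are one class to them, and where a whole thing is asked for, a point or a joint stands for the part that bears it (a point fixed in the world has none). Each returns a list of dicts, best first, with "score" (0 to 1); they miss things now and then, are a little off and sometimes report something else, mostly with a low value. They report only what shows in the picture. A call takes as long as a camera call. They do not tell look-alikes from the thing itself.
- bot.silhouettes(label, camera): "region" (480x640 bool, what is visible of it) and "location" ([column, row] in pixels, amid what is visible of it).
The state is a dict: "t": time; "q": joint angles; "joint_vel": joint speeds; "joint_torque": joint torques, N m; "eef_pos": TCP position; "tool_rot": TCP orientation; "contact_force": force on the tool from outside, world axes, zero at the start; "torque": the same for the moment, N m; "gripper_width": opening from 0.0 (shut) to 1.0 (fully open).
Only numpy, scipy, OpenCV 4.12 (cv2) and the standard library are available. Lean on these libraries where they do the work, as an engineer would, in place of code of your own. Each camera call takes 0.05 s, during which the arm holds its last target. There are 200 camera calls.

## Working session

There is one attempt and no reset: what is moved stays moved. The work goes in short steps, Python scripts to look and compute and a tool call to move; the robot and the scene stay as the last step left them, time stands still between calls to the robot, and variables do not carry over. Pictures are saved under pics/ and viewed, about 8 in all and at most 12, crops included, and the job is handed in when it is done.

Besides the shell and the picture viewer there is one more tool, called as name(argument=value, ...) on one line, values as JSON. carry_out: Moves the arm, as the interface text tells. Its arguments: {"type":"object","properties":{"moves":{"type":"array"},"newtons":{"type":"number"}},"required":["moves"]}

```bash
mkdir -p pics
cat > h.py <<'E'
import numpy as np, cv2
from station import bot
from scipy.spatial.transform import Rotation as R
def snap(cam,name):
    im=bot.read_camera(cam); cv2.imwrite(f'pics/{name}.png',im[:,:,::-1]); return im
def cam(n):
    i=bot.camera_info(n); return i
def rot(i):
    a=np.array(i['attitude'],float)
    return a if a.shape==(3,3) else R.from_quat(a[[1,2,3,0]]).as_matrix()
def ray(i,px):
    f=240/np.tan(np.radians(i['vertical_fov'])/2)
    d=np.array([(px[0]-i['cx'])/f,-(px[1]-i['cy'])/f,-1.])
    return np.array(i['position']),rot(i)@d
def at_z(i,px,z):
    p,d=ray(i,px); return p+d*(z-p[2])/d[2]
def proj(i,P):
    f=240/np.tan(np.radians(i['vertical_fov'])/2)
    c=rot(i).T@(np.array(P)-np.array(i['position']))
    return np.array([i['cx']+f*c[0]/-c[2], i['cy']-f*c[1]/-c[2]])
E
python3 - <<'E'
from h import *
print(bot.get_obs())
ims=[]
for n in ['top','scene']:
    print(n,bot.camera_info(n)); snap(n,n+'0')
    for l in ['vial_a_mid','carriage','post_grip','head','jar','bore_lead','notch','ball_seat']:
        try:
            for r in bot.silhouettes(l,n)[:4]:
                ys,xs=np.where(r['region']); print(l,round(r['score'],2),np.round(r['location'],1),xs.min(),xs.max(),ys.min(),ys.max(),len(xs))
        except Exception as e: print(l,e)
E
```

```text
{'t': 0.0, 'q': array([ 1.14284492,  0.47777501,  0.02238277,  1.55644166, -0.0114801 ,
        1.10929851, -0.08309988]), 'joint_vel': array([-0.00042102, -0.00075074,  0.00149722,  0.00064412, -0.00014229,
       -0.00156125,  0.00034165]), 'joint_torque': array([-3.94982235e-04, -5.96440566e+01,  1.60784326e+00, -2.81196749e+01,
        1.24492549e-02,  9.34429758e-03,  3.08708468e-05]), 'eef_pos': array([ 0.21202136, -0.64025369,  0.24734749]), 'tool_rot': array([-8.67996693e-04,  9.87239320e-01,  1.59241077e-01, -2.26076921e-04]), 'contact_force': array([-0.27293769,  0.34901099, -0.48743695]), 'torque': array([-0.0018016 ,  0.00067437, -0.00600247]), 'gripper_width': 0.9973307441430915}
top {'vertical_fov': 54.68100381733762, 'cx': 314.04232263976235, 'cy': 245.34776754153998, 'position': array([0.5250916 , 0.01228013, 1.03083035]), 'attitude': array([ 0.71053167,  0.02585138, -0.02510466, -0.70274192])}
vial_a_mid 0.79 [138.5 266.9] 128 147 261 272 189
vial_a_mid 0.75 [185.1 227.5] 175 192 224 236 182
vial_a_mid 0.7 [178.  257.8] 169 187 252 263 184
carriage 0.8 [358.3 265.8] 
[... 591 characters left out ...]
ion': array([1.29258761, 0.5041844 , 0.75903792]), 'attitude': array([0.42795408, 0.20780239, 0.37948683, 0.79351321])}
vial_a_mid 0.87 [522.2 312.3] 512 533 294 330 544
vial_a_mid 0.68 [465.1 300.1] 458 476 281 316 508
vial_a_mid 0.65 [475.4 268.5] 462 480 256 281 381
vial_a_mid 0.58 [448.6 317.8] 437 455 301 336 552
carriage 0.7 [283.8 211.5] 246 326 167 244 2929
post_grip 0.56 [282.9 213. ] 246 326 167 244 2945
head 0.92 [312.8 273.3] 290 342 246 307 2234
jar 0.73 [218.4 158.8] 211 229 143 167 410
bore_lead 0.59 [285.  209.6] 245 326 167 244 3001
notch 0.61 [312.9 275.4] 290 341 246 306 2239
ball_seat 0.89 [282.9 211.2] 246 327 167 245 2963
ball_seat 0.2 [321.6 177.5] 274 350 164 197 1040
```

View pics/top0.png

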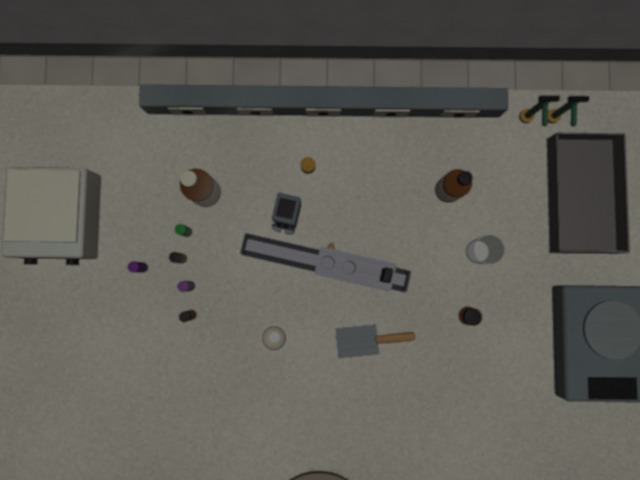

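View pics/scene0.png

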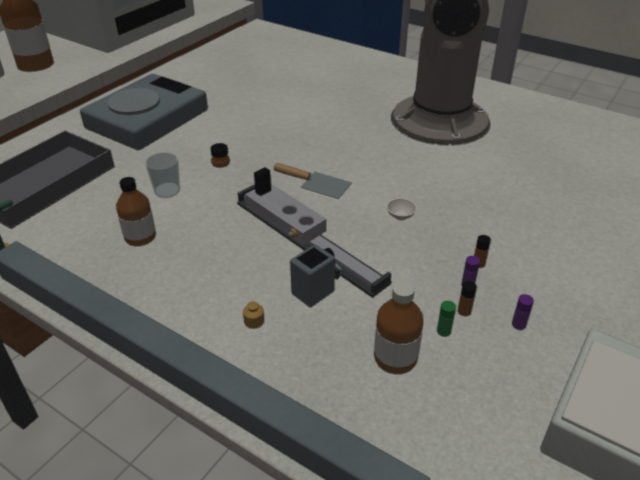

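The top view shows amber, black-capped vials at (178,258) and (188,315), which are the ones meant. The green one at (183,230) and the purple ones at (137,267) and (186,286) are look-alikes. The squat jar is at (470,316), the carriage at (355,266) with its post at (387,275), and the head at (287,211).

Run:
```python
from h import *
t=cam('top'); s=cam('scene'); w=cam('wrist'); print(w)
for n,a,b in [('vA',(177.5,257.8),(466.5,299)),('vB',(189,315.5),(482.5,251)),('purple',(186,286),(471,270))]:
    print(n,at_z(t,a,.04).round(3),at_z(s,b,.03).round(3))
for n,a,b,z in [('lead',(328,262),(306,220),.048),('rear',(349,267),(289,210),.048),('post',(387,273),(262,172),.098),('head',(288,208),(314,254),.08)]:
    print(n,at_z(t,a,z).round(3),at_z(s,b,z).round(3))
o=bot.get_obs(); q=o['tool_rot']; print(R.from_quat(q[[1,2,3,0]]).as_matrix().round(3))
Rt=R.from_quat(q[[1,2,3,0]]).as_matrix()
print('cam in tool',(Rt.T@(np.array(w['position'])-o['eef_pos'])).round(4)); print((Rt.T@rot(w)).round(3))
im=cv2.imread('pics/scene0.png')[225:345,410:550]; cv2.imwrite('pics/crop.png',cv2.resize(im,None,fx=5,fy=5,interpolation=3))
```

```text
{'vertical_fov': 66.85492629779316, 'cx': 326.7510520352068, 'cy': 240.94553670322105, 'position': array([ 0.29173071, -0.61569543,  0.375119  ]), 'attitude': array([ 0.79974808, -0.13267831,  0.09548439, -0.57765232])}
vA [0.567 0.305 0.04 ] [0.568 0.31  0.03 ]
vB [0.445 0.277 0.04 ] [0.441 0.287 0.03 ]
purple [0.507 0.285 0.04 ] [0.499 0.289 0.03 ]
lead [ 0.561 -0.016  0.048] [ 0.56  -0.013  0.048]
rear [ 0.551 -0.061  0.048] [ 0.553 -0.057  0.048]
post [ 0.538 -0.133  0.098] [ 0.537 -0.129  0.098]
head [0.67  0.068 0.08 ] [0.66  0.073 0.08 ]
[[ 0.949  0.314  0.   ]
 [ 0.314 -0.949  0.   ]
 [ 0.     0.    -1.   ]]
cam in tool [ 0.0834  0.0012 -0.1268]
[[ 0.     0.947  0.323]
 [ 1.     0.    -0.001]
 [-0.001  0.323 -0.947]]
```

View pics/crop.png

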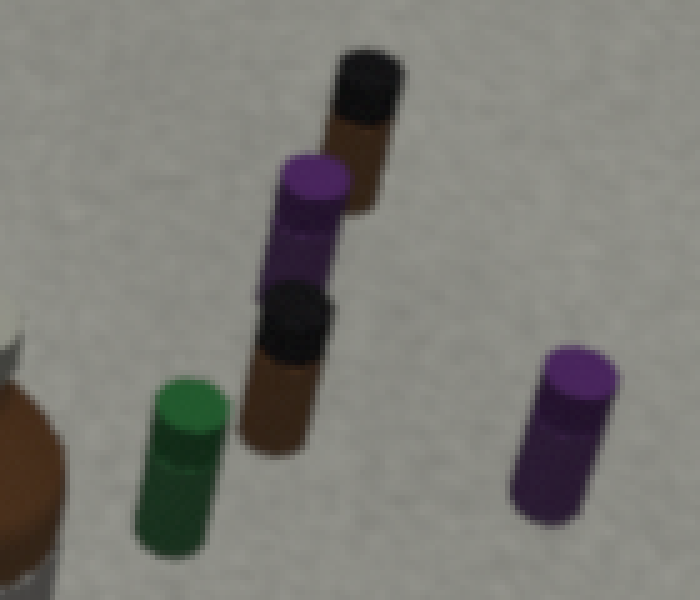

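The crop confirms the two amber, black-capped vials, A at about (0.567, 0.307) and B at about (0.443, 0.282). The green and purple ones are excluded. Next is a move planner that prints rows for me to enter.

```bash
cat >> h.py <<'E'
def pose():
    o=bot.get_obs(); q=o['tool_rot']; return o['eef_pos'],R.from_quat(q[[1,2,3,0]])
def down(yaw): # tool z down, tool y at angle yaw (deg) in world
    y=np.array([np.cos(np.radians(yaw)),np.sin(np.radians(yaw)),0]); z=np.array([0,0,-1.])
    return R.from_matrix(np.c_[np.cross(y,z),y,z])
def plan(wps,grip,start=None,step=.06,dig=1):
    """wps: (x,y,z,yaw[,step]); prints rows of calls of 5"""
    p,r=start or pose(); P=[]
    p0,r0=p,r
    for w in wps:
        st=w[4] if len(w)>4 else step
        rt=down(w[3]); d=np.array(w[:3])-p0; rv=(r0.inv()*rt).as_rotvec()
        n=max(1,int(np.ceil(max(np.linalg.norm(d)/st,np.degrees(np.linalg.norm(rv))/10.3)-.02)))
        for k in range(1,n+1): P.append((p0+d*k/n,r0*R.from_rotvec(rv*k/n)))
        p0,r0=np.array(w[:3]),rt
    for i in range(0,len(P),5):
        rows=[]
        for a,b in P[i:i+5]:
            rows.append([list(np.round((r.inv()*b).as_rotvec(degrees=True),1)+0.),list(np.round(r.inv().apply(a-p)*100,dig)+0.),grip])
        print(str(rows).replace('np.float64','').replace('(','').replace(')',''))
        t,s=np.array(rows[-1][0]),np.array(rows[-1][1])/100
        p=p+r.apply(s); r=r*R.from_rotvec(t,degrees=True)
E
python3 - <<'E'
from h import *
plan([(.555,-.04,.25,-11.5)],8.5)
E
```

```text
[[[0.0, 0.0, -5.0], [4.3, -3.9, 0.0], 8.5], [[0.0, 0.0, -10.0], [8.6, -7.7, 0.0], 8.5], [[0.0, 0.0, -15.0], [12.9, -11.6, 0.0], 8.5], [[0.0, 0.0, -20.1], [17.1, -15.4, -0.1], 8.5], [[0.0, 0.0, -25.1], [21.4, -19.3, -0.1], 8.5]]
[[[0.0, 0.0, -5.0], [5.5, -1.6, 0.0], 8.5], [[0.0, 0.0, -10.0], [11.0, -3.3, 0.0], 8.5], [[0.0, 0.0, -15.0], [16.6, -5.0, 0.0], 8.5], [[0.0, 0.0, -20.0], [22.1, -6.7, 0.0], 8.5], [[0.0, 0.0, -25.0], [27.6, -8.3, 0.0], 8.5]]
[[[0.0, 0.0, -5.1], [5.7, 0.8, -0.1], 8.5], [[0.0, 0.0, -10.1], [11.4, 1.6, -0.1], 8.5]]
```

carry_out(moves=[[[0,0,-5],[4.3,-3.9,0],8.5],[[0,0,-10],[8.6,-7.7,0],8.5],[[0,0,-15],[12.9,-11.6,0],8.5],[[0,0,-20],[17.1,-15.4,-0.1],8.5],[[0,0,-25.1],[21.4,-19.3,-0.1],8.5]], newtons=30)

```text
t: 1.52
eef_pos: [0.3555, -0.3888, 0.2497]
tool_rot: [0.001, 0.929, 0.371, 0.0]
contact_force: [1.4, 0.1, 0.3]
gripper_width: 0.998
```

carry_out(moves=[[[0,0,-5],[5.5,-1.6,0],8.5],[[0,0,-10],[11,-3.3,0],8.5],[[0,0,-15],[16.6,-5,0],8.5],[[0,0,-20],[22.1,-6.7,0],8.5],[[0,0,-25],[27.6,-8.3,0],8.5]])

```text
t: 2.15
eef_pos: [0.4989, -0.1387, 0.2497]
tool_rot: [0.0, 0.826, 0.563, 0.0]
contact_force: [1.6, -0.3, 0.3]
gripper_width: 0.993
```

carry_out(moves=[[[0,0,-5.1],[5.7,0.8,-0.1],8.5],[[0,0,-10.1],[11.4,1.6,-0.1],8.5],[[0,0,-10.1],[11.4,1.6,-0.1],8.5],[[0,0,-10.1],[11.4,1.6,-0.1],8.5]])

```text
t: 2.65
eef_pos: [0.5546, -0.0407, 0.2501]
tool_rot: [0.0, 0.774, 0.633, -0.0]
contact_force: [-0.5, -0.6, -0.3]
gripper_width: 0.994
```

Run:
```python
from h import *
p,r=pose(); print(p,r.as_matrix().round(3).tolist())
i=cam('wrist'); print(i.keys()); snap('wrist','w1'); print(cam('wrist')['position']-i['position'])
import pickle; pickle.dump(i,open('w1.pkl','wb'))
print([(n,proj(i,P).round(0)) for n,P in [('lead',(.5605,-.0145,.048)),('rear',(.552,-.059,.048)),('post',(.538,-.131,.098))]])
for l in ['carriage','head']:
    for q in bot.silhouettes(l,'wrist')[:2]: print(l,q['score'],q['location'])
```

```text
[ 0.55464471 -0.04070148  0.2500777 ] [[0.199, 0.98, -0.001], [0.98, -0.199, -0.001], [-0.001, -0.001, -1.0]]
dict_keys(['vertical_fov', 'cx', 'cy', 'position', 'attitude'])
[-8.57848724e-05 -8.66834331e-04 -2.60322450e-05]
[('lead', array([326., 181.])), ('rear', array([327., 229.])), ('post', array([328., 326.]))]
carriage 0.81 [330.5, 233.9]
head 0.67 [438.9, 37.9]
head 0.27 [329.4, 232.5]
```

View pics/w1.png

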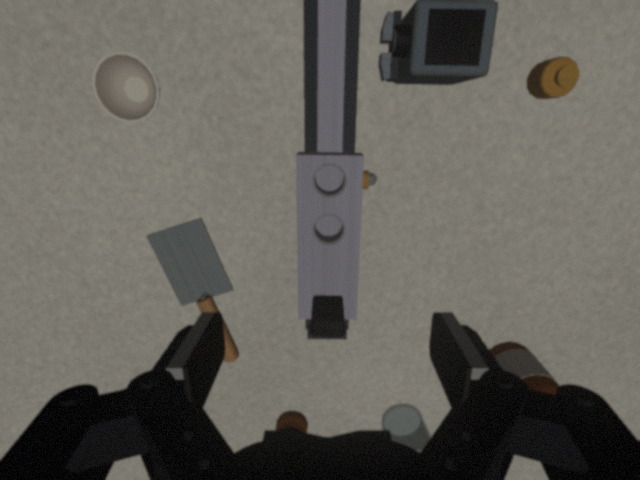

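The wrist picture shows bores at about (329,179) and (329,227), the post at (327,318), the ball at (370,179), and the head strip and notch at about (388,46). I'll refine these.

Run:
```python
from h import *
import pickle
i=pickle.load(open('w1.pkl','rb')); im=cv2.imread('pics/w1.png'); g=cv2.cvtColor(im,cv2.COLOR_BGR2GRAY).astype(float)
# side edges of the top face, sub-pixel, from row gradients
L=[];Rr=[]
for y in list(range(165,170))+list(range(200,206))+list(range(250,290,4)):
    d=np.gradient(cv2.GaussianBlur(g,(3,3),0)[y]); 
    a=285+np.argmax(np.abs(d[285:315])); b=345+np.argmax(np.abs(d[345:375])); L.append((y,a));Rr.append((y,b))
l=np.polyfit(*np.array(L).T,1); r=np.polyfit(*np.array(Rr).T,1); print(l,r,np.median(np.abs(np.polyval(l,np.array(L)[:,0])-np.array(L)[:,1])))
for y in (179,227,280): 
    a,b=at_z(i,(np.polyval(l,y),y),.048),at_z(i,(np.polyval(r,y),y),.048); print(y,a.round(4),b.round(4),((a+b)/2).round(4),np.linalg.norm(a-b))
A=at_z(i,((np.polyval(l,165)+np.polyval(r,165))/2,165),.048);B=at_z(i,((np.polyval(l,285)+np.polyval(r,285))/2,285),.048)
print('rail dir yaw of x:',np.degrees(np.arctan2(*(A-B)[[1,0]]))-90)
c=im[140:350,270:480]; cv2.imwrite('pics/c1.png',cv2.resize(cv2.convertScaleAbs(c,alpha=1.8),(588*1,588),interpolation=cv2.INTER_CUBIC))
c=im[0:210,300:510];
```

```text
[1.23037057e-02 2.93752546e+02] [-5.54074643e-02  3.73146538e+02] 0.19273486329876732
179 [ 0.534 -0.007  0.048] [ 0.5935 -0.0191  0.048 ] [ 0.5638 -0.013   0.048 ] 0.06076440056569626
227 [ 0.5243 -0.0511  0.048 ] [ 0.5835 -0.0632  0.048 ] [ 0.5539 -0.0572  0.048 ] 0.0604073371110989
280 [ 0.5126 -0.1047  0.048 ] [ 0.5713 -0.1167  0.048 ] [ 0.5419 -0.1107  0.048 ] 0.059974172696733954
rail dir yaw of x: -12.594352941652858
```

View pics/c1.png

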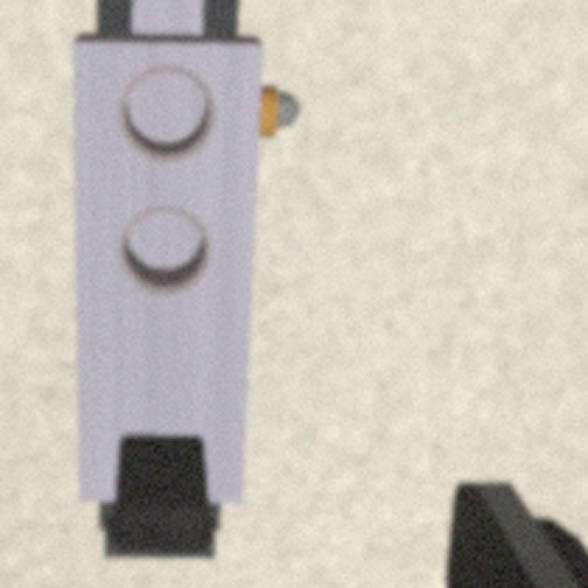

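Run:
```python
from h import *
import pickle
i=pickle.load(open('w1.pkl','rb'))
for n,px,z in [('lead',(329.6,180),.048),('rear',(328.9,228.7),.048),('post',(327.8,140+437/2.8),.098),('ball',(370,178),.036),('notch',(386,46),.036)]: print(n,at_z(i,px,z).round(4))
print(bot.get_obs()['eef_pos']); plan([(.505,.30,.22,-12.6)],4.8)
```

```text
lead [ 0.5636 -0.0139  0.048 ]
rear [ 0.5539 -0.0589  0.048 ]
post [ 0.5438 -0.1027  0.098 ]
ball [ 0.6007 -0.0216  0.036 ]
notch [0.6316 0.0847 0.036 ]
[ 0.55440189 -0.04199057  0.25023349]
[[[0.0, 0.0, 0.2], [5.4, -2.0, 0.5], 4.8], [[0.0, 0.0, 0.3], [10.8, -3.9, 1.0], 4.8], [[0.0, 0.0, 0.5], [16.3, -5.9, 1.5], 4.8], [[0.0, 0.0, 0.6], [21.7, -7.8, 2.0], 4.8], [[0.0, 0.0, 0.8], [27.1, -9.8, 2.5], 4.8]]
[[[0.0, 0.1, 0.2], [5.4, -2.0, 0.5], 4.8]]
```

carry_out(moves=[[[0,0,0.2],[5.4,-2,0.5],4.8],[[0,0,0.4],[10.8,-3.9,1],4.8],[[0,0,0.6],[16.3,-5.9,1.5],4.8],[[0,0,0.8],[21.7,-7.8,2],4.8],[[0,0,1.0],[27.1,-9.8,2.5],4.8]])

```text
t: 3.42
eef_pos: [0.513, 0.245, 0.2254]
tool_rot: [0.001, 0.781, 0.625, 0.0]
contact_force: [1.4, -0.0, 0.2]
gripper_width: 0.559
```

carry_out(moves=[[[0,0,0],[5.4,-2,0.5],4.8],[[0,0,0],[5.4,-2,0.5],4.8],[[0,0,0],[5.4,-2,0.5],4.8],[[0,0,0],[5.4,-2,0.5],4.8]])

```text
t: 3.92
eef_pos: [0.506, 0.2995, 0.2203]
tool_rot: [0.001, 0.781, 0.625, -0.0]
contact_force: [-0.8, 0.1, 0.9]
gripper_width: 0.565
```

```bash
cat > look.py <<'E'
from h import *
import pickle,sys
n=sys.argv[1]
for k in range(3):
    p,r=pose(); print(p.round(4),r.as_matrix()[:2,1].round(4),np.degrees(np.arctan2(r.as_matrix()[1,1],r.as_matrix()[0,1])).round(2))
    i=cam('wrist'); im=snap('wrist',n)
pickle.dump(i,open(n+'.pkl','wb'))
E
python3 look.py w2
python3 - <<'E'
from h import *
for q in bot.silhouettes('vial_a_mid','wrist')[:5]:
    ys,xs=np.where(q['region']); print(round(q['score'],2),np.round(q['location'],1),xs.min(),xs.max(),ys.min(),ys.max())
E
```

```text
[0.506  0.2995 0.2203] [ 0.9756 -0.2196] -12.68
[0.5059 0.2997 0.2204] [ 0.9756 -0.2194] -12.68
[0.5058 0.3001 0.2204] [ 0.9757 -0.219 ] -12.65
0.9 [352.8  90.2] 337 370 71 107
0.86 [395.5 189.5] 378 415 171 209
0.72 [332.4 228.2] 319 346 205 247
0.63 [467. 187.] 442 491 168 205
```

View pics/w2.png

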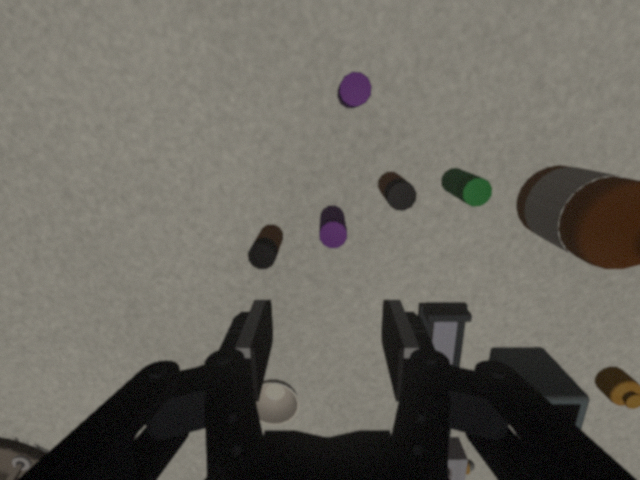

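```bash
cat >> h.py <<'E'
from scipy.optimize import minimize
def fit_cyl(i,im,x0,rad=.012,z0=0.,z1=.06,box=60,thr=.72):
    g=cv2.GaussianBlur(cv2.cvtColor(im,cv2.COLOR_BGR2GRAY),(3,3),0).astype(float)
    c=proj(i,[x0[0],x0[1],(z0+z1)/2]).astype(int); x,y=max(c[0]-box//2,0),max(c[1]-box//2,0)
    sub=g[y:y+box,x:x+box]; bg=np.percentile(sub,80); m=(sub<thr*bg).astype(float)
    th=np.linspace(0,2*np.pi,40)
    def cost(v):
        pts=np.array([(proj(i,[v[0]+rad*np.cos(t),v[1]+rad*np.sin(t),z])-[x,y]) for z in (z0,z1) for t in th])
        h=cv2.convexHull(((pts+.5)*8).astype(np.float32)).astype(np.int32)
        big=np.zeros((box*8,box*8),np.uint8); cv2.fillPoly(big,[h],1)
        s=cv2.resize(big.astype(np.float32),(box,box),interpolation=cv2.INTER_AREA)
        return np.abs(s-m).sum()/m.sum()
    r=minimize(cost,x0[:2],method='Nelder-Mead',options=dict(initial_simplex=np.array([x0[:2],np.add(x0[:2],[.006,0]),np.add(x0[:2],[0,.006])]),xatol=1e-4,fatol=1e-4))
    return r.x,r.fun
E
python3 - <<'E'
from h import *
import pickle
i=pickle.load(open('w2.pkl','rb')); im=cv2.imread('pics/w2.png')
for n,px in [('A',(402,195)),('B',(262,255)),('purple',(333,236))]:
    x0=at_z(i,px,.06)[:2]; 
    for t in (.65,.72,.8): print(n,x0.round(4),fit_cyl(i,im,x0,thr=t))
E
```

```text
A [0.5706 0.3091] (array([0.56997348, 0.30843284]), np.float64(0.07646503411306042))
A [0.5706 0.3091] (array([0.57007908, 0.30829897]), np.float64(0.046084231490159326))
A [0.5706 0.3091] (array([0.57010424, 0.30821446]), np.float64(0.032705745341614904))
B [0.4471 0.2841] (array([0.4462484 , 0.28322199]), np.float64(0.07139939309056956))
B [0.4471 0.2841] (array([0.44616359, 0.28300553]), np.float64(0.04698822463768116))
B [0.4471 0.2841] (array([0.4460453 , 0.28292169]), np.float64(0.033261802575107295))
purple [0.5093 0.2875] (array([0.50956426, 0.2891971 ]), np.float64(0.11508574490889603))
purple [0.5093 0.2875] (array([0.50940592, 0.28898351]), np.float64(0.05791835187057634))
purple [0.5093 0.2875] (array([0.50928002, 0.28871031]), np.float64(0.03463040865384615))
```

Run:
```python
from h import *
plan([(.5701,.3083,.13,-12.6),(.5701,.3083,.044,-12.6,.045),(.5701,.3083,.044,-12.6,.045)],4.8,dig=2)
```

```text
[[[0.0, 0.0, 0.0], [1.07, 3.07, 4.52], 4.8], [[0.0, 0.0, 0.0], [2.14, 6.14, 9.05], 4.8], [[0.0, 0.0, 0.0], [2.14, 6.14, 13.35], 4.8], [[0.0, 0.0, 0.0], [2.14, 6.14, 17.65], 4.8], [[0.0, 0.0, 0.0], [2.14, 6.14, 17.65], 4.8]]
```

carry_out(moves=[[[0,0,0],[1.07,3.07,4.5],4.8],[[0,0,0],[2.14,6.14,9],4.8],[[0,0,0],[2.14,6.14,13.3],4.8],[[0,0,0],[2.14,6.14,17.6],4.8],[[0,0,0],[2.14,6.14,17.6],4.8]])

```text
t: 4.75
eef_pos: [0.5674, 0.3075, 0.041]
tool_rot: [-0.0, 0.78, 0.626, -0.003]
contact_force: [0.3, 0.1, 0.2]
gripper_width: 0.562
```

carry_out(moves=[[[0,0,0],[0,0,0],2.0],[[0,0,0],[0,0,0],1.5],[[0,0,0],[0,0,0],1.5],[[0,0,0],[0,0,0],1.5]])

```text
t: 5.25
eef_pos: [0.5706, 0.3103, 0.0464]
tool_rot: [0.0, 0.78, 0.626, 0.002]
contact_force: [-0.8, -0.5, 6.9]
gripper_width: 0.272
```

carry_out(moves=[[[0,0,0],[0,0,-3],1.5],[[0,0,0],[0,0,-8],1.5],[[0,0,0],[0,0,-12],1.5],[[0,0,0],[0,0,-12],1.5]])

```text
t: 5.75
eef_pos: [0.5714, 0.3112, 0.169]
tool_rot: [0.001, 0.78, 0.626, 0.004]
contact_force: [-0.3, 0.5, -1.1]
gripper_width: 0.271
```

Run:
```python
from h import *
p,r=pose(); print(p,np.degrees(np.arctan2(r.as_matrix()[1,1],r.as_matrix()[0,1])), r.as_matrix()[2])
plan([(.5636,-.0139,.15,-12.6)],1.5,start=(p,down(-12.6)),dig=2)
```

```text
[0.57141712 0.31118785 0.1689578 ] -12.487498197670362 [ 0.00529086  0.00579749 -0.9999692 ]
[[[0.0, 0.0, 0.0], [-5.32, 1.05, 0.32], 1.5], [[0.0, 0.0, 0.0], [-10.63, 2.11, 0.63], 1.5], [[0.0, 0.0, 0.0], [-15.95, 3.16, 0.95], 1.5], [[0.0, 0.0, 0.0], [-21.26, 4.22, 1.26], 1.5], [[0.0, 0.0, 0.0], [-26.58, 5.27, 1.58], 1.5]]
[[[0.0, 0.0, 0.0], [-5.32, 1.06, 0.32], 1.5]]
```

carry_out(moves=[[[0,0,0],[-5.3,1.05,0.3],1.5],[[0,0,0],[-10.6,2.1,0.6],1.5],[[0,0,0],[-15.9,3.15,0.9],1.5],[[0,0,0],[-21.3,4.2,1.2],1.5],[[0,0,0],[-26.6,5.3,1.6],1.5]])

```text
t: 6.38
eef_pos: [0.5631, 0.0364, 0.1477]
tool_rot: [-0.0, 0.78, 0.626, -0.0]
contact_force: [0.3, -0.1, -1.4]
gripper_width: 0.273
```

carry_out(moves=[[[0,0,0],[-5.3,1.05,0.3],1.5],[[0,0,0],[-5.3,1.05,0.3],1.5],[[0,0,0],[-5.3,1.05,0.3],1.5],[[0,0,0],[-5.3,1.05,0.3],1.5],[[0,0,0],[-5.3,1.05,0.3],1.5]])

```text
t: 7.0
eef_pos: [0.5626, -0.0141, 0.1454]
tool_rot: [-0.0, 0.779, 0.627, 0.0]
contact_force: [-0.6, -0.3, -0.5]
gripper_width: 0.27
```

```bash
python3 look.py w3
python3 - <<'E'
from h import *
import pickle
i=pickle.load(open('w3.pkl','rb')); print([proj(i,P).round(1) for P in [(.5636,-.0139,.048),(.5539,-.0589,.048)]])
print(proj(i,pose()[0]))
E
```

```text
[ 0.5626 -0.0141  0.1454] [ 0.9769 -0.2137] -12.34
[ 0.5626 -0.0144  0.1453] [ 0.9768 -0.2141] -12.36
[ 0.5626 -0.0146  0.1453] [ 0.9767 -0.2145] -12.39
[array([326.6, 247.9]), array([326.9, 310.1])]
[324.87046095 333.00987971]
```

View pics/w3.png

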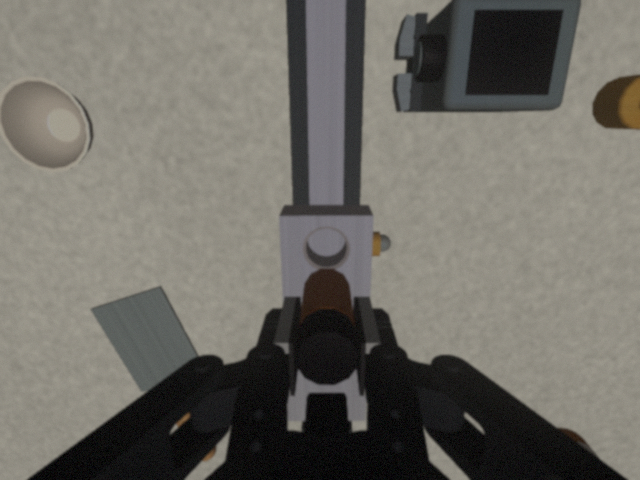

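The held vial's bottom edge is at about row 269, centred on column 327. The lead bore mouth is at about (326.5,246), and the head strip's notch at about (405,66).

Run:
```python
from h import *
import pickle
i=pickle.load(open('w3.pkl','rb')); im=cv2.imread('pics/w3.png')
g=cv2.cvtColor(im,cv2.COLOR_BGR2GRAY).astype(int)
print('col327',list(zip(range(215,285),g[215:285,325:330].mean(1).round().astype(int))))
print('row246',list(zip(range(275,382),g[244:249,275:382].mean(0).round().astype(int))))
R_,B_=im[:,:,2].astype(int),im[:,:,0].astype(int)
for y in (274,280,285,290): 
    m=np.where((g[y,290:365]<62))[0]+290; print(y,m.min(),m.max(),(m.min()+m.max())/2)
th=np.linspace(0,2*np.pi,60)
T=np.array([.5626,-.0146,.1453]); xr=np.array([np.sin(np.radians(12.5)),np.cos(np.radians(12.5))])
for off in (-.003,0,.003):
    c=T[:2]+off*xr
    e=np.array([proj(i,[c[0]+.012*np.cos(t),c[1]+.012*np.sin(t),T[2]-.0464]) for t in th]); print(off,e.min(0),e.max(0))
for rr in (.0135,.0155):
  e=np.array([proj(i,[.5636+rr*np.cos(t),-.0139+rr*np.sin(t),.048]) for t in th]); print('bore',e.min(0),e.max(0))
print(proj(i,[.5636,-.0139,.048]), proj(i,[.5636+.001*xr[0],-.0139+.001*xr[1],.048]),at_z(i,(405,66),.036))
```

```text
col327 [(215, np.int64(87)), (216, np.int64(108)), (217, np.int64(118)), (218, np.int64(119)), (219, np.int64(121)), (220, np.int64(120)), (221, np.int64(120)), (222, np.int64(121)), (223, np.int64(120)), (224, np.int64(119)), (225, np.int64(118)), (226, np.int64(112)), (227, np.int64(108)), (228, np.int64(112)), (229, np.int64(115)), (230, np.int64(118)), (231, np.int64(118)), (232, np.int64(118)), (233, np.int64(118)), (234, np.int64(118)), (235, np.int64(119)), (236, np.int64(119)), (237, np.int64(119)), (238, np.int64(118)), (239, np.int64(119)), (240, np.int64(118)), (241, np.int64(119)), (242, np.int64(118)), (243, np.int64(119)), (244, np.int64(120)), (245, np.int64(118)), (246, np.int64(118)), (247, np.int64(118)), (248, np.int64(117)), (249, np.int64(119)), (250, np.int64(118)), (251, np.int64(118)), (252, np.int64(118)), (253, np.int64(118)), (254, np.int64(114)), (255, np.int64(102)), (256, np.int64(81)), (257, np.int64(62)), (258, np.int64(54)), (259, np.int64(53)), (260, np.int64(53)), (261, np.int64(53)), (262, np.int64(53)), (263, np.int64(53)), (264, np.int64(53)), (2
[... 2533 characters left out ...]
p.int64(119)), (372, np.int64(111)), (373, np.int64(106)), (374, np.int64(102)), (375, np.int64(103)), (376, np.int64(102)), (377, np.int64(100)), (378, np.int64(101)), (379, np.int64(101)), (380, np.int64(99)), (381, np.int64(98))]
274 312 341 326.5
280 307 345 326.0
285 305 348 326.5
290 304 348 326.0
-0.003 [302.29166342 266.83582172] [347.85864524 308.06634593]
0 [302.17867146 261.43938577] [347.97748284 303.09046468]
0.003 [302.06452328 255.98663701] [348.09753521 298.064739  ]
bore [306.04014216 228.22769211] [347.21197021 266.94210331]
bore [302.9875276  225.24519899] [350.26229693 269.69979278]
[326.62280768 247.93699839] [326.6257021  246.50114805] [0.63228082 0.08335149 0.036     ]
```

Run:
```python
from h import *
import pickle
i=pickle.load(open('w3.pkl','rb')); im=cv2.imread('pics/w3.png')
g=cv2.cvtColor(im,cv2.COLOR_BGR2GRAY).astype(int)
print(g[372:396,325:330].mean(1).round().astype(int)); print(g[300:330:3,325:330].mean(1).round().astype(int),im[300:330:3,327,2])
th=np.linspace(0,2*np.pi,60)
T=np.array([.5626,-.0146,.1453]); yr=np.array([.2164,.9763]); xr=np.array([.9763,-.2164])
for off in (-.004,-.002,0):
  for zz in (.0136,-.0044,-.0464):
    c=T[:2]+off*yr+.0006*xr
    e=np.array([proj(i,[c[0]+.012*np.cos(t),c[1]+.012*np.sin(t),T[2]+zz]) for t in th]); print(off,zz,e.min(0).round(1),e.max(0).round(1))
v=T[:2]-.004*yr+.0006*xr; b=np.array([.5637,-.0133]); print('delta tool x,y mm',(b-v)@yr*1e3,(b-v)@xr*1e3)
```

```text
[ 19  16  20  15  18  17  18  13  18  19  18  32  62  91 108 114 114 116
 112 106  81  50  18  12]
[37 36 40 27 15 20 14 17 14 16] [47 45 53 34 20 21 18 16 11 25]
-0.004 0.0136 [293.8 334.3] [358.4 388.5]
-0.004 -0.0044 [297.4 309.3] [354.8 358.9]
-0.004 -0.0464 [303.5 268.6] [349.  309.7]
-0.002 0.0136 [293.6 329.5] [358.6 384.3]
-0.002 -0.0044 [297.3 305. ] [355.  354.9]
-0.002 -0.0464 [303.4 265. ] [349.  306.4]
0 0.0136 [293.5 324.7] [358.7 379.9]
0 -0.0044 [297.2 300.6] [355.1 351. ]
0 -0.0464 [303.3 261.4] [349.1 303.1]
delta tool x,y mm 5.507192600000006 0.19261561000003094
```

carry_out(moves=[[[0,0,0],[0.52,0,2],1.5],[[0,0,0],[0.52,0,4],1.5],[[0,0,0],[0.52,0,4.4],1.5],[[0,0,0],[0.52,0,4.4],1.5],[[0,0,0],[0.52,0,4.4],1.5]])

```text
t: 7.78
eef_pos: [0.5641, -0.0105, 0.1017]
tool_rot: [0.0, 0.78, 0.626, 0.0]
contact_force: [0.1, 0.3, 0.9]
gripper_width: 0.271
```

carry_out(moves=[[[0,0,0],[0,0,0.4],1.5],[[0,0,0],[0,0,0.8],1.5],[[0,0,0],[0,0,1.0],1.5],[[0,0,0],[0,0,1.0],1.5]])

```text
t: 8.28
eef_pos: [0.5636, -0.0106, 0.0911]
tool_rot: [-0.0, 0.78, 0.626, -0.0]
contact_force: [-0.4, 0.0, 0.1]
gripper_width: 0.269
```

carry_out(moves=[[[0,0,0],[0,0,0.4],1.5],[[0,0,0],[0,0,0.8],1.5],[[0,0,0],[0,0,1.0],1.5],[[0,0,0],[0,0,1.0],1.5]])

```text
t: 8.78
eef_pos: [0.5636, -0.0105, 0.0811]
tool_rot: [-0.0, 0.78, 0.626, -0.0]
contact_force: [1.6, 0.4, -0.0]
gripper_width: 0.273
```

carry_out(moves=[[[0,0,0],[0,0,0.3],1.5],[[0,0,0],[0,0,0.6],1.5],[[0,0,0],[0,0,0.6],1.5]])

```text
t: 9.15
eef_pos: [0.5636, -0.0105, 0.075]
tool_rot: [-0.0, 0.78, 0.626, -0.0]
contact_force: [0.0, 0.0, -0.7]
gripper_width: 0.271
```

carry_out(moves=[[[0,0,0],[0,0,0.2],1.5],[[0,0,0],[0,0,0.3],1.5],[[0,0,0],[0,0,0.3],1.5]])

```text
t: 9.52
eef_pos: [0.5637, -0.0105, 0.0724]
tool_rot: [0.0, 0.78, 0.626, -0.0]
contact_force: [-0.5, -0.5, 1.3]
gripper_width: 0.269
```

carry_out(moves=[[[0,0,0],[0,0,0],4.5],[[0,0,0],[0,0,0],4.5],[[0,0,0],[0,0,0],4.5],[[0,0,0],[0,0,-3],4.8],[[0,0,0],[0,0,-8],4.8]])

```text
t: 10.15
eef_pos: [0.5624, -0.0107, 0.1516]
tool_rot: [-0.001, 0.78, 0.626, -0.001]
contact_force: [1.5, 0.5, -0.1]
gripper_width: 0.56
```

```bash
python3 look.py w4
python3 - <<'E'
from h import *
import pickle
i=pickle.load(open('w4.pkl','rb')); im=cv2.imread('pics/w4.png')
for z1 in (.086,.09,.094): print(z1,fit_cyl(i,im,(.5637,-.0133),z0=.05,z1=z1,box=90,thr=.55))
c=im[130:430,180:480]; cv2.imwrite('pics/c4.png',cv2.resize(c,(600,600)))
print(pose()[0]); plan([(.51,.15,.17,-12.6),(.4462,.2830,.13,-12.6)],4.8,start=(pose()[0],down(-12.6)))
E
```

```text
[ 0.5624 -0.0107  0.1516] [ 0.9764 -0.2159] -12.47
[ 0.5666 -0.0098  0.1592] [ 0.9764 -0.2157] -12.46
[ 0.567  -0.0099  0.1573] [ 0.9763 -0.2161] -12.48
0.086 (array([ 0.5640428 , -0.01200862]), np.float64(0.19832682898415657))
0.09 (array([ 0.56420759, -0.01053819]), np.float64(0.1765640735146022))
0.094 (array([ 0.56466716, -0.00896688]), np.float64(0.2093046097433211))
[ 0.56562006 -0.01028231  0.15493978]
[[[0.0, 0.0, 0.0], [4.8, -3.0, -0.5], 4.8], [[0.0, 0.0, 0.0], [9.6, -5.9, -1.0], 4.8], [[0.0, 0.0, 0.0], [14.4, -8.9, -1.5], 4.8], [[0.0, 0.0, 0.0], [18.3, -12.0, -0.2], 4.8], [[0.0, 0.0, 0.0], [22.2, -15.0, 1.2], 4.8]]
[[[0.0, 0.0, 0.0], [3.8, -3.1, 1.3], 4.8]]
```

View pics/c4.png

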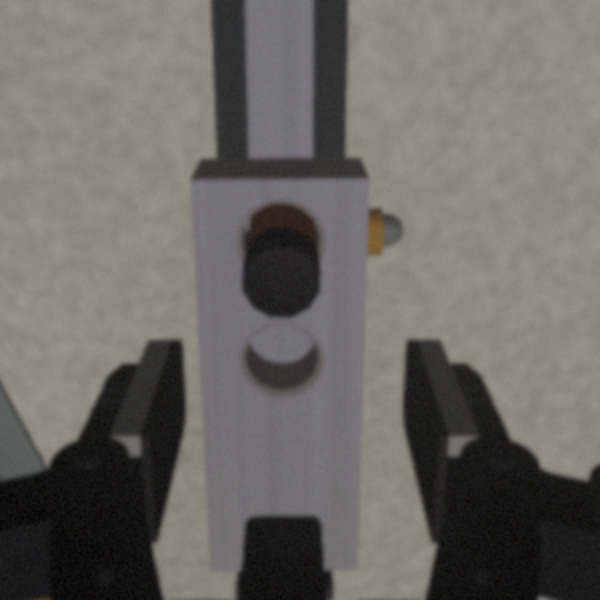

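Vial A is seated upright in the lead bore, and the rear bore is free at crop (283,358). Next is vial B.

Run:
```python
from h import *
plan([(.4462,.2830,.14,-12.6),(.4462,.2830,.044,-12.6,.05),(.4462,.2830,.044,-12.6)],4.8,start=(np.array([.5637,-.0105,.1524]),down(-12.6)),dig=2)
```

```text
[[[0.0, 0.0, 0.0], [4.35, -2.98, 0.21], 4.8], [[0.0, 0.0, 0.0], [8.69, -5.96, 0.41], 4.8], [[0.0, 0.0, 0.0], [13.04, -8.93, 0.62], 4.8], [[0.0, 0.0, 0.0], [17.39, -11.91, 0.83], 4.8], [[0.0, 0.0, 0.0], [21.73, -14.89, 1.03], 4.8]]
[[[0.0, 0.0, 0.0], [4.35, -2.98, 0.21], 4.8], [[0.0, 0.0, 0.0], [4.35, -2.98, 5.01], 4.8], [[0.0, 0.0, 0.0], [4.35, -2.98, 9.81], 4.8], [[0.0, 0.0, 0.0], [4.35, -2.98, 9.81], 4.8]]
```

carry_out(moves=[[[0,0,0],[4.35,-3,0.2],4.8],[[0,0,0],[8.7,-5.95,0.4],4.8],[[0,0,0],[13,-8.95,0.6],4.8],[[0,0,0],[17.4,-11.9,0.8],4.8],[[0,0,0],[21.75,-14.9,1],4.8]])

```text
t: 10.92
eef_pos: [0.464, 0.235, 0.1413]
tool_rot: [-0.0, 0.78, 0.626, -0.001]
contact_force: [0.4, -0.2, 1.2]
gripper_width: 0.56
```

carry_out(moves=[[[0,0,0],[4.35,-3,0.2],4.8],[[0,0,0],[4.35,-3,0.2],4.8],[[0,0,0],[4.35,-3,0.2],4.8],[[0,0,0],[4.35,-3,0.2],4.8]])

```text
t: 11.42
eef_pos: [0.4459, 0.2812, 0.1397]
tool_rot: [0.0, 0.781, 0.625, -0.001]
contact_force: [0.0, -0.8, 0.0]
gripper_width: 0.564
```

carry_out(moves=[[[0,0,0],[0,0,4],4.8],[[0,0,0],[0,0,7.5],4.8],[[0,0,0],[0,0,9.5],4.8],[[0,0,0],[0,0,9.5],4.8],[[0,0,0],[0,0,9.5],4.8]])

```text
t: 12.05
eef_pos: [0.4461, 0.2833, 0.0463]
tool_rot: [0.0, 0.78, 0.626, 0.001]
contact_force: [-1.3, 0.0, -0.6]
gripper_width: 0.565
```

carry_out(moves=[[[0,0,0],[0,0,0],2.0],[[0,0,0],[0,0,0],1.5],[[0,0,0],[0,0,0],1.5],[[0,0,0],[0,0,0],1.5],[[0,0,0],[0,0,0],1.5]])

```text
t: 12.68
eef_pos: [0.446, 0.2834, 0.0464]
tool_rot: [0.0, 0.78, 0.626, 0.001]
contact_force: [-1.3, -1.1, 6.9]
gripper_width: 0.27
```

carry_out(moves=[[[0,0,0],[0,0,-3],1.5],[[0,0,0],[0,0,-7],1.5],[[0,0,0],[0,0,-11],1.5],[[0,0,0],[0,0,-11],1.5],[[0,0,0],[0,0,-11],1.5]])

```text
t: 13.3
eef_pos: [0.4451, 0.2825, 0.1549]
tool_rot: [0.0, 0.78, 0.626, -0.0]
contact_force: [-0.4, 0.5, -0.3]
gripper_width: 0.268
```

Run:
```python
from h import *
p=pose()[0]; print(p)
plan([(.5539,-.0585,.15,-12.6)],1.5,start=(p,down(-12.6)),dig=2)
```

```text
[0.4451093  0.28246463 0.15490476]
[[[0.0, 0.0, 0.0], [-5.15, 3.01, 0.08], 1.5], [[0.0, 0.0, 0.0], [-10.3, 6.02, 0.16], 1.5], [[0.0, 0.0, 0.0], [-15.45, 9.03, 0.25], 1.5], [[0.0, 0.0, 0.0], [-20.6, 12.04, 0.33], 1.5], [[0.0, 0.0, 0.0], [-25.75, 15.05, 0.41], 1.5]]
[[[0.0, 0.0, 0.0], [-5.15, 3.0, 0.08], 1.5]]
```

carry_out(moves=[[[0,0,0],[-5.15,3,0.1],1.5],[[0,0,0],[-10.3,6,0.2],1.5],[[0,0,0],[-15.45,9,0.3],1.5],[[0,0,0],[-20.6,12,0.3],1.5],[[0,0,0],[-25.75,15.05,0.4],1.5]])

```text
t: 13.92
eef_pos: [0.5361, -0.003, 0.1499]
tool_rot: [-0.001, 0.78, 0.626, -0.001]
contact_force: [2.0, 0.6, 0.0]
gripper_width: 0.267
```

carry_out(moves=[[[0,0,0],[-5.05,3,0.1],1.5],[[0,0,0],[-5.05,3,0.1],1.5],[[0,0,0],[-5.05,3,0.1],1.5],[[0,0,0],[-5.05,3,0.1],1.5],[[0,0,0],[-5.05,3,0.1],1.5]])

```text
t: 14.55
eef_pos: [0.5548, -0.0552, 0.1502]
tool_rot: [-0.0, 0.779, 0.627, -0.0]
contact_force: [-0.7, -0.4, -0.1]
gripper_width: 0.27
```

```bash
python3 look.py w5
python3 - <<'E'
from h import *
import pickle
i=pickle.load(open('w5.pkl','rb')); im=cv2.imread('pics/w5.png')
c=im[130:430,180:480]; cv2.imwrite('pics/c5.png',cv2.resize(c,(600,600)))
T=pose()[0]; th=np.linspace(0,2*np.pi,60); yr=np.array([.2164,.9763])
for off in (-.004,-.002,0):
    c=T[:2]+off*yr
    e=np.array([proj(i,[c[0]+.012*np.cos(t),c[1]+.012*np.sin(t),T[2]-.0464]) for t in th]); print(off,e.min(0).round(1),e.max(0).round(1))
print('lead',proj(i,(.5637,-.0133,.048)),'rear',proj(i,(.5539,-.0583,.048)))
E
```

```text
[ 0.5548 -0.0552  0.1502] [ 0.9769 -0.2136] -12.33
[ 0.5549 -0.0555  0.1503] [ 0.9768 -0.2141] -12.36
[ 0.5549 -0.0558  0.1504] [ 0.9767 -0.2144] -12.38
-0.004 [302.5 269.2] [348.  310.2]
-0.002 [302.5 265.6] [348.1 306.9]
0 [302.4 262. ] [348.2 303.6]
lead [324.51080368 181.92157692] rear [324.7621212  250.37955253]
```

View pics/c5.png

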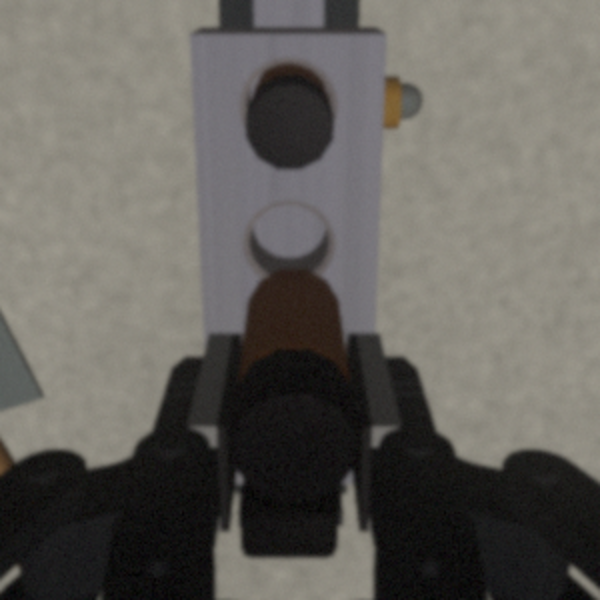

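Bore and vial line up: rear mouth at px (325,250), vial bottom edge at row 264. I'll descend and re-check the pose.

carry_out(moves=[[[0,0,0],[0,-0.05,2],1.5],[[0,0,0],[0,-0.05,4],1.5],[[0,0,0],[0,-0.05,4.7],1.5],[[0,0,0],[0,-0.05,4.7],1.5],[[0,0,0],[0,-0.05,4.7],1.5]])

```text
t: 15.32
eef_pos: [0.555, -0.0566, 0.1038]
tool_rot: [0.0, 0.78, 0.626, 0.0]
contact_force: [-0.5, -0.3, -0.0]
gripper_width: 0.271
```

carry_out(moves=[[[0,0,0],[-0.06,-0.08,0.2],1.5],[[0,0,0],[-0.06,-0.08,0.6],1.5],[[0,0,0],[-0.06,-0.08,1.0],1.5],[[0,0,0],[-0.06,-0.08,1.3],1.5],[[0,0,0],[-0.06,-0.08,1.3],1.5]])

```text
t: 15.95
eef_pos: [0.5533, -0.0572, 0.0899]
tool_rot: [-0.0, 0.78, 0.626, -0.0]
contact_force: [-0.8, -0.5, -0.4]
gripper_width: 0.27
```

carry_out(moves=[[[0,0,0],[0,0,0.4],1.5],[[0,0,0],[0,0,0.8],1.5],[[0,0,0],[0,0,1.2],1.5],[[0,0,0],[0,0,1.2],1.5]])

```text
t: 16.45
eef_pos: [0.5534, -0.0572, 0.0778]
tool_rot: [-0.0, 0.78, 0.626, -0.0]
contact_force: [-0.1, -1.7, -0.6]
gripper_width: 0.27
```

carry_out(moves=[[[0,0,0],[0,0,0.3],1.5],[[0,0,0],[0,0,0.5],1.5],[[0,0,0],[0,0,0.55],1.5],[[0,0,0],[0,0,0.55],1.5]])

```text
t: 16.95
eef_pos: [0.5536, -0.057, 0.0727]
tool_rot: [-0.0, 0.78, 0.626, -0.0]
contact_force: [-0.8, -1.6, -1.1]
gripper_width: 0.271
```

carry_out(moves=[[[0,0,0],[0,0,0],4.5],[[0,0,0],[0,0,0],4.5],[[0,0,0],[0,0,0],4.5],[[0,0,0],[0,0,-3],4.8],[[0,0,0],[0,0,-8],4.8]])

```text
t: 17.58
eef_pos: [0.5524, -0.0569, 0.1523]
tool_rot: [-0.001, 0.78, 0.626, -0.001]
contact_force: [1.3, -0.3, 0.6]
gripper_width: 0.567
```

carry_out(moves=[[[0,0,-10],[-1,0,-1],4.8],[[0,0,-10],[-2,0,-2],4.8],[[0,0,-10],[-2,0,-2],4.8],[[0,0,0],[-2,0,-2],4.8],[[0,0,0],[-2,0,-2],4.8]])

```text
t: 18.2
eef_pos: [0.5488, -0.0762, 0.172]
tool_rot: [-0.0, 0.78, 0.626, -0.0]
contact_force: [-0.1, 0.4, 0.3]
gripper_width: 0.565
```

```bash
python3 look.py w6
python3 - <<'E'
from h import *
import pickle
i=pickle.load(open('w6.pkl','rb')); im=cv2.imread('pics/w6.png')
c=im[60:460,130:530]; cv2.imwrite('pics/c6.png',cv2.resize(c,(600,600)))
th=np.linspace(0,2*np.pi,60)
for n,b in [('lead',(.5637,-.0133)),('rear',(.5541,-.0583))]:
    e=np.array([proj(i,[b[0]+.012*np.cos(t),b[1]+.012*np.sin(t),.086]) for t in th]); print(n,'cap top at crop',((e.min(0)-[130,60])*1.5).round(),((e.max(0)-[130,60])*1.5).round())
E
```

```text
[ 0.5488 -0.0762  0.172 ] [ 0.9764 -0.2161] -12.48
[ 0.5489 -0.0761  0.1721] [ 0.9769 -0.2136] -12.33
[ 0.549  -0.0762  0.1722] [ 0.977  -0.2132] -12.31
lead cap top at crop [264. 101.] [327. 166.]
rear cap top at crop [267. 222.] [326. 278.]
```

View pics/c6.png

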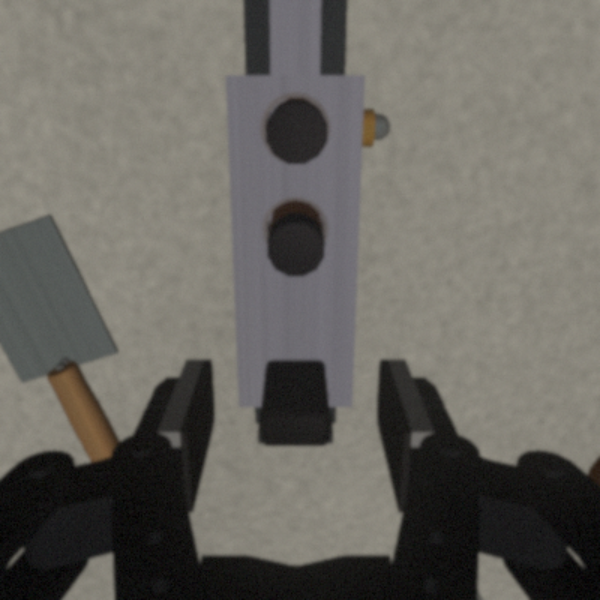

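Both vials are seated upright with cap tops where predicted: lead (296,130) and rear (296,245) in the crop. Next is the post, 76.5 mm behind the rear bore.

Run:
```python
from h import *
import pickle
i=pickle.load(open('w1.pkl','rb')); print('foot front',at_z(i,(327.8,296.3),.048).round(4),'exp',(np.array([.5374,-.133])+.009*np.array([.218,.976])).round(4))
print(bot.get_obs()['q'].round(2))
plan([(.5374,-.1330,.15,-102.6)],4.8,start=(np.array([.5488,-.0762,.172]),down(-12.6)),dig=2)
```

```text
foot front [ 0.5387 -0.1285  0.048 ] exp [ 0.5394 -0.1242]
[ 0.45  0.42 -0.53  1.89  0.27  0.9  -0.43]
[[[0.0, 0.0, 10.0], [-0.64, 0.01, 0.24], 4.8], [[0.0, 0.0, 20.0], [-1.29, 0.03, 0.49], 4.8], [[0.0, 0.0, 30.0], [-1.93, 0.04, 0.73], 4.8], [[0.0, 0.0, 40.0], [-2.57, 0.06, 0.98], 4.8], [[0.0, 0.0, 50.0], [-3.22, 0.07, 1.22], 4.8]]
[[[0.0, 0.0, 10.0], [-0.4, 0.5, 0.25], 4.8], [[0.0, 0.0, 20.0], [-0.8, 1.0, 0.49], 4.8], [[0.0, 0.0, 30.0], [-1.21, 1.5, 0.74], 4.8], [[0.0, 0.0, 40.0], [-1.61, 2.01, 0.98], 4.8]]
```

carry_out(moves=[[[0,0,10],[-0.65,0,0.25],4.8],[[0,0,20],[-1.3,0,0.5],4.8],[[0,0,30],[-1.9,0,0.75],4.8],[[0,0,40],[-2.6,0.05,1],4.8],[[0,0,50],[-3.2,0.05,1.2],4.8]])

```text
t: 18.98
eef_pos: [0.5427, -0.108, 0.1604]
tool_rot: [-0.0, 0.972, 0.236, -0.0]
contact_force: [-0.3, -0.4, -0.5]
gripper_width: 0.56
```

carry_out(moves=[[[0,0,10],[-0.4,0.5,0.25],4.8],[[0,0,20],[-0.8,1,0.5],4.8],[[0,0,30],[-1.2,1.5,0.75],4.8],[[0,0,40],[-1.6,2,1],4.8],[[0,0,40],[-1.6,2,1],4.8]])

```text
t: 19.6
eef_pos: [0.5376, -0.1333, 0.1504]
tool_rot: [0.0, 0.994, -0.108, -0.0]
contact_force: [-0.1, 0.8, -1.0]
gripper_width: 0.56
```

carry_out(moves=[[[0,0,0],[0,0,0],4.8],[[0,0,0],[0,0,0],4.8],[[0,0,0],[0,0,0],4.8]])

```text
t: 19.98
eef_pos: [0.538, -0.1329, 0.1509]
tool_rot: [-0.0, 0.994, -0.108, 0.0]
contact_force: [-0.1, -0.3, -0.5]
gripper_width: 0.561
```

```bash
python3 look.py w7
python3 - <<'E'
from h import *
import pickle
i=pickle.load(open('w7.pkl','rb'))
for s in (-.009,.009): print(proj(i,np.r_[np.array([.5374,-.1330])+s*np.array([.218,.976]),.098]))
print('tcp',proj(i,pose()[0]))
E
```

```text
[ 0.538  -0.1329  0.1509] [-0.2148 -0.9767] -102.4
[ 0.538  -0.133   0.1508] [-0.2152 -0.9766] -102.42
[ 0.538  -0.133   0.1508] [-0.2154 -0.9765] -102.44
[341.77139132 281.69730732]
[308.59824976 281.61755854]
tcp [324.45775553 336.36590736]
```

View pics/w7.png

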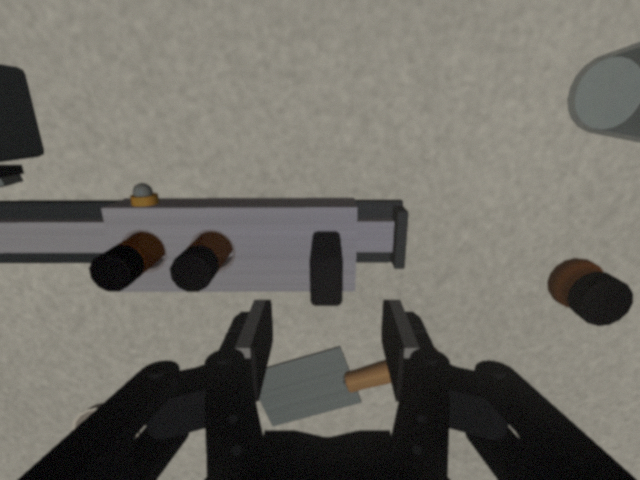

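The post's top face spans columns 309–342, as predicted, and is centred between the fingers.

carry_out(moves=[[[0,0,0],[0.1,0,3],4.8],[[0,0,0],[0.1,0,5.5],4.8],[[0,0,0],[0.1,0,7.1],4.8],[[0,0,0],[0.1,0,7.1],4.8],[[0,0,0],[0.1,0,7.1],4.8]])

```text
t: 20.75
eef_pos: [0.5395, -0.1334, 0.0805]
tool_rot: [0.0, 0.994, -0.109, 0.001]
contact_force: [0.3, -0.1, -0.4]
gripper_width: 0.558
```

carry_out(moves=[[[0,0,0],[0,0,0],2.5],[[0,0,0],[0,0,0],1.8],[[0,0,0],[0,0,0],1.0],[[0,0,0],[0,0,0],1.0],[[0,0,0],[0,0,0],1.0]], newtons=40)

```text
t: 21.38
eef_pos: [0.5394, -0.1332, 0.0806]
tool_rot: [0.0, 0.994, -0.108, 0.001]
contact_force: [-0.7, 0.4, 5.7]
gripper_width: 0.207
```

Run:
```python
from h import *
import pickle
a=pickle.load(open('w3.pkl','rb')); u=np.array([.218,.976])
for px in ((405,66),): print('notch y along rail from ball (lead bore):',(at_z(a,px,.036)[:2]-np.array([.5637,-.0133]))@u)
p,r=pose(); print(p,r.inv().apply([.218,.976,0]))
```

```text
notch y along rail from ball (lead bore): 0.10928247522701745
[ 0.53944208 -0.13322009  0.08058962] [ 2.33470405e-03 -1.00004727e+00  6.65748872e-05]
```

carry_out(moves=[[[0,0,0],[0,-1,0],1.0],[[0,0,0],[0,-2.5,0],1.0],[[0,0,0],[0,-4,0],1.0],[[0,0,0],[0,-5.5,0],1.0],[[0,0,0],[0,-7,0],1.0]])

```text
t: 22.0
eef_pos: [0.5542, -0.0653, 0.0806]
tool_rot: [0.0, 0.994, -0.109, 0.0]
contact_force: [-1.6, -1.6, 7.6]
gripper_width: 0.206
```

carry_out(moves=[[[0,0,0],[0,-0.5,0],1.0],[[0,0,0],[0,-1,0],1.0],[[0,0,0],[0,-1,0],1.0]])

```text
t: 22.38
eef_pos: [0.5566, -0.0546, 0.0806]
tool_rot: [-0.0, 0.994, -0.108, 0.0]
contact_force: [-2.2, 1.0, 6.5]
gripper_width: 0.204
```

carry_out(moves=[[[0,0,0],[0,-0.5,0],1.0],[[0,0,0],[0,-1,0],1.0],[[0,0,0],[0,-1,0],1.0]])

```text
t: 22.75
eef_pos: [0.5584, -0.0461, 0.0806]
tool_rot: [0.0, 0.994, -0.109, 0.0]
contact_force: [-2.6, -0.5, 7.4]
gripper_width: 0.205
```

carry_out(moves=[[[0,0,0],[0,-0.15,0],1.0],[[0,0,0],[0,-0.3,0],1.0]])

```text
t: 23.0
eef_pos: [0.5587, -0.045, 0.0806]
tool_rot: [0.001, 0.994, -0.109, -0.0]
contact_force: [-4.2, -5.8, 9.7]
gripper_width: 0.209
```

carry_out(moves=[[[0,0,0],[0,-0.15,0],1.0],[[0,0,0],[0,-0.3,0],1.0]])

```text
t: 23.25
eef_pos: [0.5592, -0.0423, 0.0806]
tool_rot: [0.002, 0.994, -0.109, -0.0]
contact_force: [-4.9, -6.3, 9.0]
gripper_width: 0.203
```

carry_out(moves=[[[0,0,0],[0,-0.15,0],1.0],[[0,0,0],[0,-0.3,0],1.0]])

```text
t: 23.5
eef_pos: [0.56, -0.0391, 0.0806]
tool_rot: [0.001, 0.994, -0.109, -0.0]
contact_force: [-3.3, -4.1, 9.1]
gripper_width: 0.202
```

carry_out(moves=[[[0,0,0],[0,-0.1,0],1.0],[[0,0,0],[0,-0.2,0],1.0]])

```text
t: 23.75
eef_pos: [0.5605, -0.0366, 0.0806]
tool_rot: [0.001, 0.994, -0.109, 0.0]
contact_force: [-3.4, -3.6, 9.0]
gripper_width: 0.203
```

carry_out(moves=[[[0,0,0],[0,-0.1,0],1.0],[[0,0,0],[0,-0.2,0],1.0]])

```text
t: 24.0
eef_pos: [0.5609, -0.0346, 0.0806]
tool_rot: [0.001, 0.994, -0.109, -0.0]
contact_force: [-3.6, -5.5, 9.2]
gripper_width: 0.205
```

carry_out(moves=[[[0,0,0],[0,-0.1,0],1.0],[[0,0,0],[0,-0.2,0],1.0]])

```text
t: 24.25
eef_pos: [0.5614, -0.0326, 0.0806]
tool_rot: [0.001, 0.994, -0.109, 0.0]
contact_force: [-3.7, -4.9, 8.6]
gripper_width: 0.204
```

carry_out(moves=[[[0,0,0],[0,-0.1,0],1.0],[[0,0,0],[0,-0.15,0],1.0]])

```text
t: 24.5
eef_pos: [0.5617, -0.031, 0.0806]
tool_rot: [0.001, 0.994, -0.109, 0.0]
contact_force: [-3.7, -5.5, 9.1]
gripper_width: 0.207
```

carry_out(moves=[[[0,0,0],[0,-0.1,0],1.0],[[0,0,0],[0,-0.15,0],1.0]])

```text
t: 24.75
eef_pos: [0.5623, -0.0284, 0.0806]
tool_rot: [0.0, 0.994, -0.109, 0.0]
contact_force: [-2.3, -0.5, 7.8]
gripper_width: 0.205
```

carry_out(moves=[[[0,0,0],[0,-0.1,0],1.0],[[0,0,0],[0,-0.1,0],1.0]])

```text
t: 25.0
eef_pos: [0.5627, -0.0264, 0.0806]
tool_rot: [-0.0, 0.994, -0.108, 0.0]
contact_force: [-2.9, 0.0, 6.2]
gripper_width: 0.207
```

carry_out(moves=[[[0,0,0],[0,-0.1,0],1.0],[[0,0,0],[0,-0.1,0],1.0]])

```text
t: 25.25
eef_pos: [0.5628, -0.0261, 0.0806]
tool_rot: [0.0, 0.994, -0.109, 0.0]
contact_force: [-2.9, -0.6, 7.6]
gripper_width: 0.207
```

The force along the rail dropped from −5.5 N to about 0 near y = −0.028, which is the click. I'll let it settle and check.

carry_out(moves=[[[0,0,0],[0,0,0],1.0],[[0,0,0],[0,0,0],1.0],[[0,0,0],[0,0,0],1.0],[[0,0,0],[0,0,0],1.0]])

```text
t: 25.75
eef_pos: [0.5628, -0.0261, 0.0806]
tool_rot: [0.0, 0.994, -0.109, 0.0]
contact_force: [-1.5, 0.1, 7.7]
gripper_width: 0.207
```

carry_out(moves=[[[0,0,0],[0,-0.1,0],1.0],[[0,0,0],[0,-0.1,0],1.0],[[0,0,0],[0,-0.1,0],1.0]])

```text
t: 26.12
eef_pos: [0.5629, -0.0258, 0.0806]
tool_rot: [0.001, 0.994, -0.109, 0.0]
contact_force: [-3.2, -2.0, 7.6]
gripper_width: 0.201
```

```bash
python3 look.py w8
python3 - <<'E'
from h import *
for k in range(3): bot.read_camera('wrist'); o=bot.get_obs(); print(o['contact_force'].round(2),o['eef_pos'].round(4))
a=cv2.imread('pics/w8.png'); 
snap('top','top8'); t=cv2.imread('pics/top8.png')[180:300,210:370]; 
s=snap('scene','scene8')[:,:,::-1][150:310,230:400]
cv2.imwrite('pics/c8.png',np.hstack([cv2.resize(a[100:400,0:400],(400,300)),cv2.resize(s,(319,300))]))
E
```

```text
[ 0.5629 -0.0258  0.0806] [-0.2164 -0.9763] -102.5
[ 0.5629 -0.0258  0.0806] [-0.2165 -0.9763] -102.5
[ 0.5629 -0.0258  0.0806] [-0.2165 -0.9763] -102.5
[-3.51 -1.94  8.44] [ 0.5628 -0.0258  0.0806]
[-2.93 -2.17  7.69] [ 0.5629 -0.0258  0.0806]
[-3.91 -2.04  8.27] [ 0.5628 -0.0258  0.0806]
```

View pics/c8.png

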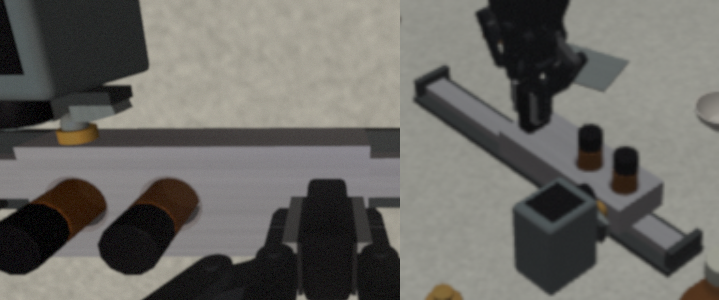

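carry_out(moves=[[[0,0,0],[0,0.1,0],1.0],[[0,0,0],[0,0.1,0],1.0],[[0,0,0],[0,0.1,0],1.0],[[0,0,0],[0,0.1,0],1.0]])

```text
t: 27.02
eef_pos: [0.5629, -0.026, 0.0806]
tool_rot: [0.0, 0.994, -0.109, 0.0]
contact_force: [-2.4, -0.4, 7.2]
gripper_width: 0.204
```

Run:
```python
from h import *
for k in range(2): bot.read_camera('wrist'); o=bot.get_obs(); print(o['contact_force'].round(2),o['eef_pos'].round(4),abs(o['joint_vel']).max(),o['gripper_width'])
print(bot.hand_in())
```

```text
[-2.17 -0.35  7.34] [ 0.5628 -0.026   0.0806] 0.0032745420191281197 0.21026385887286828
[-2.69 -0.27  6.62] [ 0.5628 -0.0259  0.0806] 0.0020853575610761607 0.2079161813440937
the job is handed in; nothing more can be done
None
```

Both amber, black-capped vials are upright and fully down in the two bores. The carriage is held by its post with the ball in the head's notch, and the job was handed in at about 27 s of the 72 s.

- **Click:** while sliding, the force along the rail rose to about 6 N on the ramp and flat. It fell to about 0 at 109–110 mm of travel, close to the 109 mm I had measured in the camera picture.
- **Lock check:** a 1 mm probe forward moved the carriage only about 0.3 mm and met about 2 N. I then backed the probe off.
- **At hand-in:** the force along the rail was about −0.3 N, the arm was at rest, and the fingers read about 17.6 mm on the 18 mm post.
- **Pictures:** the last ones show both vials upright in their bores and the ball at the steel strip. I touched nothing else on the bench, but did not check each item afterwards.
- **Disagreements:**
  - The camera put the first vial about 2 mm off along the rail relative to the tool readings, so I corrected for this before lowering it.
  - An early estimate of the post's foot was about 4 mm off. The close picture over the post settled its position.
  - A steady 7 N or so of vertical force appeared once the post was gripped, as it had briefly when gripping each vial. I did not look into the cause; it is well below the limits.

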